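Hang and lock the lamp guard on the test console

ROBOT

A 7-joint arm with a two-finger parallel gripper is mounted at the origin on the work surface. World frame = base frame: x ahead of the robot, y to its left, z up, the work surface at z = 0. Lengths are in m, angles in rad, forces in N, time in s.
With the tool pointing down it reaches from about 0.4 to 0.85 m from the base axis. Payload 10.4 kg.
Tool frame: the origin (TCP) lies midway between the tips of the shut fingers; the grasp point (between the pads) lies manip.pinch_z behind it (manip.pinch_z is the distance from the TCP to the grasp point, in m); z points along the fingers, y is the direction in which the jaws open and shut (so a half turn about z gives the same grasp; the last joint's range is limited). The gripper opens to 85 mm and grips with 20 to 120 N. Pads are 22 mm wide; open, the fingers measure 114 mm over their backs; the gripper's body (76 mm by 85 mm) begins 54 mm behind the grasp point. The pads swing forward as they close: fully open they stand 13 mm farther back than shut.
Start: joints at [-1.177, 0.332, -0.065, 1.46, 0.022, 1.35, -0.088], TCP at [0.253, 0.572, 0.192] pointing down, gripper open.
Joint ranges: [-2.6, 2.6], [-0.5, 2.12], [-1.47, 1.34], [0.16, 2.42], [-1.27, 4.41], [0.06, 2.06], [-2.6, 2.6]. Speed limits (rad/s): [2.22, 2.22, 2.79, 2.79, 3.14, 3.14, 3.14].

INTERFACE

Orientations are given as a unit quaternion [x, y, z, w].
In Python, from workcell import manip gives the robot as it stands.
- The arm moves only by the shell command python3 -m handwheel 'ROWS' [FORCE]. ROWS is JSON, a list that holds one entry, the list of rows, each a list of 7 numbers: the shift along the tool's x, y, z in m, then the turn, a rotation vector about the tool's x, y, z in rad, then the finger opening in m, from 0 to 0.0854. In form: [[[tx, ty, tz, ax, ay, az, claw], ...]]. A call has 1 to 8 rows; each row is the pose to reach, as a shift and turn from the pose commanded when the call began, along the tool's axes at that moment; what a row does not reach only later rows make up. A row lasts 1/8 s, in which the tool goes at most 62.5 mm and 10.7 degrees, less where a joint would pass 70% of its speed; a pose out of reach is approached as far as the arm can. A call with a gripper value outside its range is refused whole. The fingers move at their own pace and stop on an object; FORCE is the grip in N (left out, the last holds). Time passes only in rows, so rows that repeat a pose let the fingers close. It gives the time, the measured TCP pose, the force and the opening at its end, in the units of the state.
- manip.get_obs(): the state, without advancing time (a new reading comes with each control period).
- manip.camera(name): name is "scene" or "top" or "wrist"; returns the picture (400x640x3 uint8, blue, green, red); there is no depth.
- manip.calibration(name): a dict with "fx", "fy", "cx", "cy" (pixels), "view" (4x4, takes a point from world to camera coordinates); the wrist camera has in their place "tool_from_camera" (4x4, takes a point from camera to tool coordinates, whose origin is the TCP and whose axes are the flange's). Camera axes: x right, y up, looking along -z (the intrinsics and any distortion apply to the point x, -y, -z); pixel columns grow to the right and rows downward; lengths in m; the calibration is good to about 2 mm. A picture is of the moment at which its call begins: read the wrist's pose just before it. calibration takes no time and is no camera call.
- manip.hand_in(): hands the job in, once; it reports no verdict.
The state is a dict: "clock": time; "joint_pos": joint angles; "joint_velocities": joint speeds; "tau": joint torques, N m; "position": TCP position; "ee_rot": TCP orientation; "ft_force": force on the tool from outside, world axes, zero at the start; "torque": the same for the moment, N m; "grip_width": opening from 0.0 (shut) to 1.0 (fully open).
Only numpy, scipy, OpenCV 4.12 (cv2) and the standard library are available. Lean on these libraries where they do the work, as an engineer would, in place of code of your own. Each camera call takes 0.05 s, during which the arm holds its last target.

TASK

Put the yellow wire guard over the amber warning lamp on the black console: hang it by its three lugs through the gaps of the bayonet collar, then turn it clockwise (seen from above) until all three lugs drop fully home into their locking notches, and let go. The notches sit at a different angle on every console and are hidden under the collar's hooks, so find them by feel, gently, without forcing the guard against the collar or the end stop; leave the meter, spray can, mug and screwdriver where they are.

Things in the scene. Friction and masses are not known exactly. Their poses are not given: they have to be found in the camera images.
- guard_mid (a point): Loose upright wire lamp guard, yellow and steel, 0.2 to 0.4 kg, 121 mm tall. Point on its axis (z up) half-way up, 60.5 mm above its bottom edge. Bottom skirt: ring of outer radius 34, inner 30, 26 high; six thin bars up to a round lid of radius 34 at 85 to 91 mm above the bottom.
- blade (a point): Centre of the guard's black grip blade on top of its lid: 50 long along x, 14 thick along y, 30 high (91 to 121 mm above the guard's bottom; centre 45.5 above guard_mid). Axes as guard_mid.
- lug (a point): Middle of the underside of one of the guard's three steel lugs, 14 mm above its bottom (46.5 below guard_mid), 44 mm from the axis along x. Lugs at 0, 120 and 240 degrees from x, 10 wide, 8 high, tips 49 mm from the axis. Any lug fits any gap.
- guard: The same guard; origin at the centre of its bottom edge, axes as guard_mid. It must drop level: sometimes only one or two lugs fall in and it hangs tilted; then a light push down (about 5 N) or a small twist to and fro brings the rest down.
- lampbox: Fixed black console, 160 x 160 x 60 high, place and yaw vary; origin at the centre of its underside, z up. On its grey deck: amber lamp (radius to 26, top 60 above the deck) inside an aluminium bayonet collar on the same axis.
- collar (a point): On the collar's axis, at its top face, 47 mm above the deck (107 above the bench); axes as lampbox. Bore radius 37, outer radius 58. Top ring (the hooks) 5 thick, with three 15 mm wide gaps at 0, 120, 240 degrees from x, a red mark just anticlockwise of each. With the lugs resting on the track guard_mid is 29.5 above this point; locked in the notches 22.5 above.
- gap (a point): Below the entry gap on the collar's +x side, on the level track 30 mm above the deck. Lugs rest here with 4 mm play under the hooks; a wall blocks anticlockwise. Clockwise the track leads to a notch 15 wide, 7 deep, centred 32 to 61 degrees on (not measured), a full-height end stop right behind. The unhindered guard falls in by its weight; if jammed on the stop, ease back a few degrees.
- meter: Bystander: orange hand multimeter 85 x 165 x 37 mm lying flat; origin at the centre of its underside.
- spray: Bystander: blue spray can, radius 26, 160 mm tall, upright; origin at the centre of its underside.
- mug: Bystander: blue mug, radius 40, 90 mm tall; origin at the centre of its underside.
- driver: Bystander: red screwdriver, 200 mm or so, lying on the bench along its own x axis, left of the work.
Things that resemble listed ones, but are neither listed nor needed, are in the scene too. Of the things like the guard, leave any that is pink; of the rest the larger one is meant.

How it is judged:
On the way, in this order (a step that is already met when the one before it is completed fails the run):
1. the guard hangs on the collar's track, lugs under hook level (horizontal distance between guard_mid and collar below 0.006 m and z of guard in the frame of lampbox below 0.0795 m and angle between guard's own z axis and vertical below 0.12 rad), for 0.2 s.
2. the lugs have dropped into the locking notches (horizontal distance between guard_mid and collar below 0.006 m and z of guard in the frame of lampbox below 0.0715 m and angle between guard's own z axis and vertical below 0.06 rad), for 0.2 s.
At the end, for the whole second after the job is handed in: The guard sits upright (within 0.06 rad) over the lamp, on the collar's axis within 6 mm, all lugs down in the notches (guard bottom 66 to 71.5 mm above the bench), released and at rest (all of step 2 and z of guard in the frame of lampbox above 0.066 m and linear speed of guard below 0.02 m/s); the robot touches nothing.
It fails at once if the guard is forced against the console, collar or end stop with more than 35 N (contact force between guard and lampbox above 35 N).
It fails at once if the robot touches the console with more than 15 N (contact force between any of the fingers, the arm and lampbox above 15 N).
It fails at once if a bystander is moved more than 25 mm or tipped (distance of any of meter, spray, mug, driver from where it was at the start of the episode above 0.025 m or angle between any of spray, mug's own z axis and vertical above 0.4 rad).
It also fails if it takes over 72 s, if anything falls off the work surface, if the arm or the gripper's body presses on something with over 40 N, if the wrist force passes 120 N, or if a joint passes its speed limit or range.

## Working session

There is one attempt and no reset: what is moved stays moved. The work goes in short steps, Python scripts to look and compute and a shell command to move; the robot and the scene stay as the last step left them, time stands still between calls to the robot, and variables do not carry over. Pictures are saved under pics/ and viewed, and the job is handed in when it is done.

```bash
ls; mkdir -p pics; python3 - <<'E'
from workcell import manip
import cv2, numpy as np
np.set_printoptions(precision=4,suppress=True)
print(manip.pinch_z, manip.get_obs())
for n in ["scene","top","wrist"]:
    cv2.imwrite(f"pics/{n}0.png",manip.camera(n)); print(n,manip.calibration(n))
E
```

```text
pics
0.0187 {'clock': 0.0, 'joint_pos': array([-1.1766,  0.3329, -0.0647,  1.461 ,  0.0216,  1.3499, -0.0885]), 'joint_velocities': array([ 0.0009, -0.0011, -0.0001,  0.0008,  0.0014, -0.0009, -0.0019]), 'tau': array([ -0.0004, -62.5446,   0.0489, -39.1611,   0.0162,   0.0099,
        -0.    ]), 'position': array([0.2529, 0.5711, 0.1916]), 'ee_rot': array([ 0.2069,  0.9784, -0.0007, -0.0001]), 'ft_force': array([-1.3268,  0.0804,  0.554 ]), 'torque': array([-0.0241,  0.0125,  0.0506]), 'grip_width': 1.004422148510157}
scene {'fx': 397.2467447506158, 'fy': 397.2467447506158, 'cx': 324.4407840040273, 'cy': 199.81886232899348, 'view': array([[-0.7715,  0.6361,  0.012 ,  0.4489],
       [-0.5012, -0.6193,  0.6043,  0.2315],
       [ 0.3918,  0.4602,  0.7966, -1.3548],
       [ 0.    ,  0.    ,  0.    ,  1.    ]])}
top {'fx': 444.6970674221133, 'fy': 444.6970674221133, 'cx': 322.7131454996612, 'cy': 206.7482871571628, 'view': array([[ 0.0111, -0.9998, -0.0186, -0.0068],
       [ 0.9832,  0.0075,  0.1826, -0.6129],
       [-0.1824, -0.0203,  0.983 , -1.0569],
       [ 0.    ,  0.    ,  0.    ,  1.    ]])}
wrist {'fx': 314.02498957117075, 'fy': 314.02498957117075, 'cx': 318.9809371413223, 'cy': 200.91255782669882, 'tool_from_camera': array([[-0.0016,  0.9518,  0.3066,  0.0781],
       [ 1.    ,  0.0013,  0.0011, -0.0004],
       [ 0.0006,  0.3066, -0.9518, -0.1806],
       [ 0.    ,  0.    ,  0.    ,  1.    ]])}
```

View pics/scene0.png

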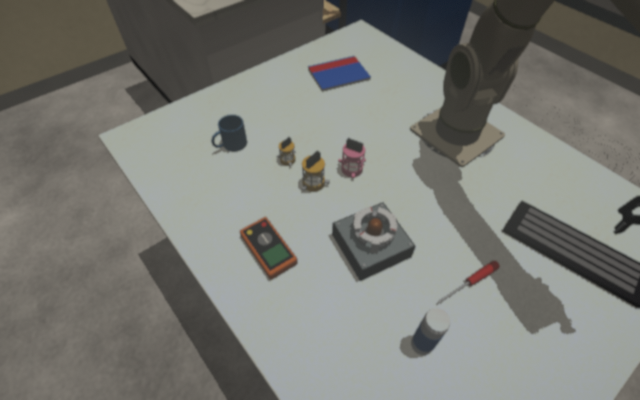

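View pics/top0.png

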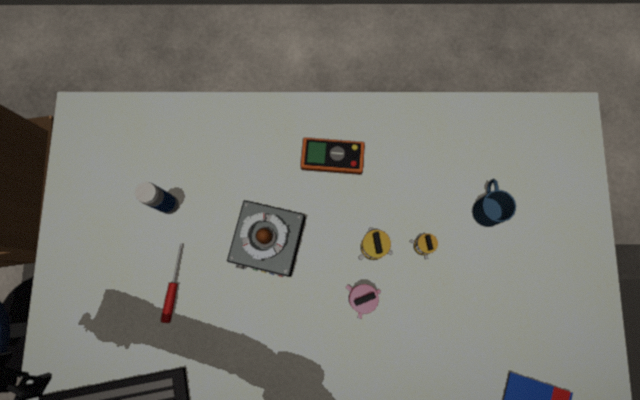

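View pics/wrist0.png

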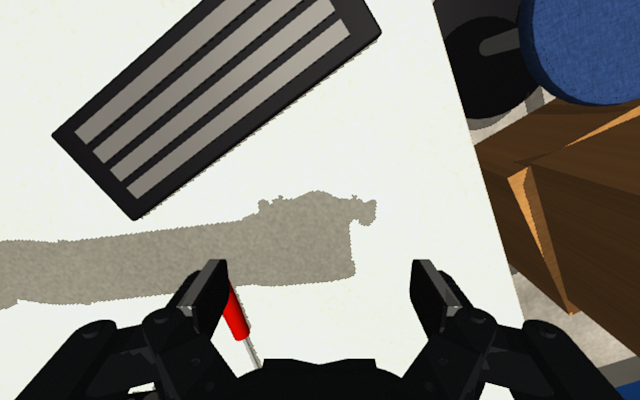

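```bash
cat > h.py <<'E'
from workcell import manip
import cv2, numpy as np
from scipy.spatial.transform import Rotation as R
np.set_printoptions(precision=4,suppress=True)
def cam(name,obs=None):
    c=manip.calibration(name)
    if name=="wrist":
        T=np.eye(4);T[:3,:3]=R.from_quat(obs["ee_rot"]).as_matrix();T[:3,3]=obs["position"]
        M=T@np.array(c["tool_from_camera"])
    else: M=np.linalg.inv(np.array(c["view"]))
    return c,M
def px2plane(name,uv,z,obs=None):
    c,M=cam(name,obs); uv=np.atleast_2d(np.array(uv,float))
    d=np.stack([(uv[:,0]-c["cx"])/c["fx"],-(uv[:,1]-c["cy"])/c["fy"],-np.ones(len(uv))],1)@M[:3,:3].T
    o=M[:3,3]; return o+d*((z-o[2])/d[:,2])[:,None]
def proj(name,P,obs=None):
    c,M=cam(name,obs); P=np.atleast_2d(P); q=(P-M[:3,3])@M[:3,:3]
    return np.stack([c["cx"]+c["fx"]*q[:,0]/-q[:,2],c["cy"]-c["fy"]*q[:,1]/-q[:,2]],1)
def snap(name,fn):
    obs=manip.get_obs(); im=manip.camera(name); cv2.imwrite(f"pics/{fn}.png",im); return obs,im
E
python3 - <<'E'
from h import *
im=cv2.imread("pics/top0.png")
a=cv2.resize(im[180:330,220:450],None,fx=3.4,fy=3.4,interpolation=cv2.INTER_CUBIC)
cv2.imwrite("pics/crop_top.png",a)
for n,uv in [("big",(376,243)),("small",(426,243)),("pink",(364,298))]: print(n,px2plane("top",uv,0.1))
print("lampaxis",px2plane("top",(266,236),0.107))
E
```

```text
big [[ 0.5187 -0.1288  0.1   ]]
small [[ 0.5198 -0.2464  0.1   ]]
pink [[ 0.391  -0.0998  0.1   ]]
lampaxis [[0.5322 0.1313 0.107 ]]
```

View pics/crop_top.png

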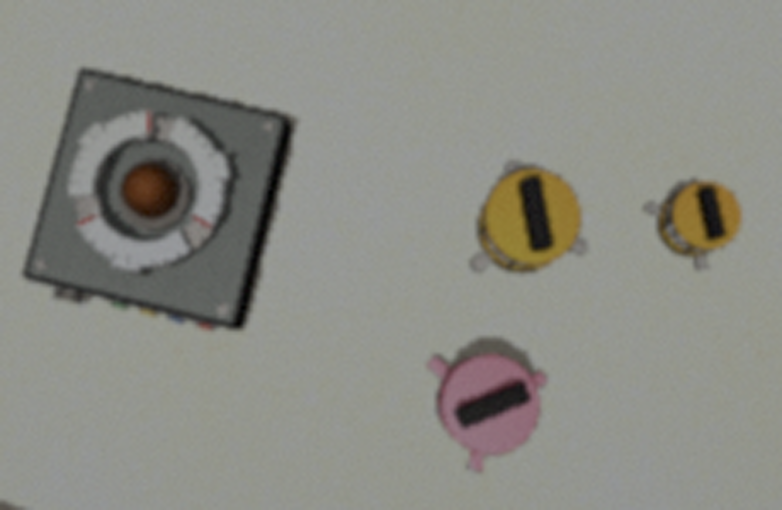

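The larger yellow guard is at top pixel (376,243). Next to it are a smaller yellow one at (426,243) and a pink one at (364,298), both to be left alone. The enlarged crop confirms that the larger yellow one fits the description. Next I'll take a close look at the collar with the wrist camera.

```bash
cat >> h.py <<'E'
def row(xyz,yaw_y):
    """print row to bring TCP to xyz with tool pointing down, tool y at world angle yaw_y (deg)"""
    o=manip.get_obs(); R0=R.from_quat(o["ee_rot"]); a=np.radians(yaw_y)
    y=np.array([np.cos(a),np.sin(a),0]); z=np.array([0,0,-1.]); x=np.cross(y,z)
    Rt=R.from_matrix(np.stack([x,y,z],1))
    print("row",R0.inv().apply(np.array(xyz)-o["position"]).round(4),(R0.inv()*Rt).as_rotvec().round(4),"cur",o["position"],"yaw",np.degrees(np.arctan2(*R0.as_matrix()[[1,0],1])).round(2),"t",round(o["clock"],2), "g",round(o["grip_width"],3))
E
python3 -c "
from h import *
row([.53,.13,.24],90)"
```

```text
row [-0.432  -0.2913 -0.0478] [-0.0011 -0.0002 -0.4167] cur [0.2529 0.5712 0.1918] yaw 66.12 t 0.15 g 0.998
```

```bash
python3 -m handwheel '[[[-0.05,-0.034,-0.048,0,0,-0.1,0.085],[-0.1,-0.068,-0.048,0,0,-0.2,0.085],[-0.15,-0.102,-0.048,0,0,-0.3,0.085],[-0.2,-0.136,-0.048,0,0,-0.417,0.085],[-0.432,-0.291,-0.048,0,0,-0.417,0.085],[-0.432,-0.291,-0.048,0,0,-0.417,0.085],[-0.432,-0.291,-0.048,0,0,-0.417,0.085],[-0.432,-0.291,-0.048,0,0,-0.417,0.085]]]' 40; python3 -c "
from h import *
row([.53,.13,.20],90)"
```

```text
clock: 1.15
position: [0.5122, 0.1582, 0.2404]
ee_rot: [-0.0, 1.0, 0.0, 0.0]
ft_force: [0.7, -0.6, -0.5]
grip_width: 0.994
row [-0.0178 -0.0282  0.0404] [0.0003 0.0001 0.0004] cur [0.5122 0.1582 0.2404] yaw 90.02 t 1.15 g 0.994
```

```bash
python3 -m handwheel '[[[-0.018,-0.028,0.04,0,0,0,0.085],[-0.018,-0.028,0.04,0,0,0,0.085]]]'; python3 - <<'E'
from h import *
o,im=snap("wrist","w1"); print(o["position"],o["ee_rot"])
print(proj("wrist",[.532,.131,.107],o))
E
```

```text
clock: 1.4
position: [0.5289, 0.1285, 0.1974]
ee_rot: [0.002, 1.0, -0.001, -0.002]
ft_force: [-0.8, -0.1, 0.2]
grip_width: 1.0
[0.5289 0.1285 0.1974] [ 0.0024  1.     -0.0014 -0.0023]
[[322.9688 195.2751]]
```

View pics/w1.png

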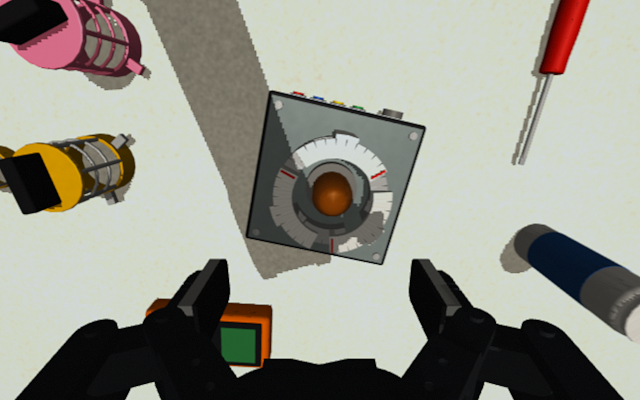

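```bash
python3 - <<'E'
from h import *
o,im=snap("wrist","w2"); print(o["position"],o["ee_rot"],o["joint_velocities"])
np.save("o2.npy",np.r_[o["position"],o["ee_rot"]])
cv2.imwrite("pics/w2c.png",cv2.resize(im[85:275,235:435],None,fx=3.1,fy=3.1,interpolation=cv2.INTER_CUBIC))
E
```

```text
[0.5289 0.131  0.1991] [ 0.0009  1.     -0.0005 -0.0014] [-0.0295 -0.0259 -0.0331 -0.0354 -0.006   0.0126 -0.0086]
```

View pics/w2c.png

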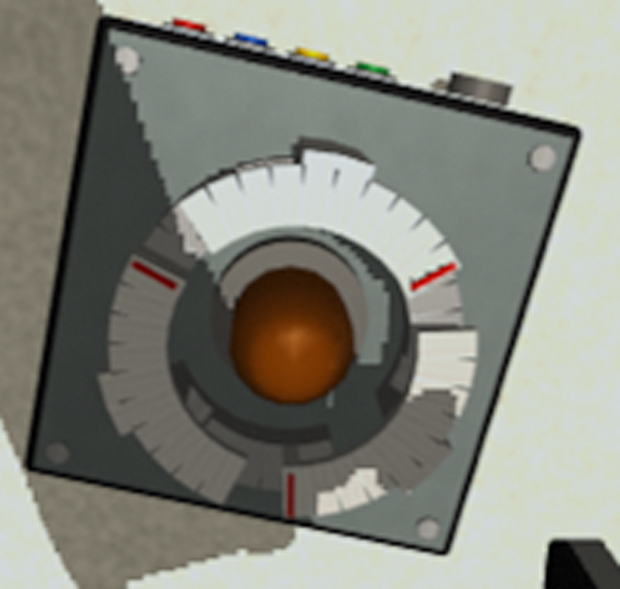

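```bash
cat > col.py <<'E'
from h import *
import sys
def analyse(fn,o,out):
    im=cv2.imread(f"pics/{fn}.png")
    hsv=cv2.cvtColor(im,cv2.COLOR_BGR2HSV)
    m=cv2.inRange(hsv,(0,150,60),(6,255,255))|cv2.inRange(hsv,(174,150,60),(180,255,255))
    n,l,s,c=cv2.connectedComponentsWithStats(m)
    g=proj("wrist",[.532,.131,.107],o)[0]
    P=[]
    for i in range(1,n):
        w=px2plane("wrist",c[i],.107,o)[0]
        r=np.hypot(*(w[:2]-[.531,.131]))
        if s[i,4]>8 and .035<r<.06:
            ys,xs=np.where(l==i); pts=px2plane("wrist",np.stack([xs,ys],1),.107,o)
            P.append(w[:2]); print(c[i],s[i,4],w[:2],r)
    P=np.array(P)
    A=np.c_[2*P,np.ones(3)]; b=(P**2).sum(1); x=np.linalg.solve(A,b); C=x[:2]
    print("centre",C,"r",np.sqrt(x[2]+C@C),"mark ang",np.degrees(np.arctan2(*(P-C).T[::-1])))
    # polar rectification
    th=np.arange(-180,180,.5); rr=np.arange(.030,.062,.0004)
    TH,RR=np.meshgrid(np.radians(th),rr)
    W=np.stack([C[0]+RR*np.cos(TH),C[1]+RR*np.sin(TH),np.full(TH.shape,.107)],-1).reshape(-1,3)
    uv=proj("wrist",W,o).astype(np.float32).reshape(TH.shape+(2,))
    pol=cv2.remap(im,uv[...,0],uv[...,1],cv2.INTER_CUBIC)
    pol=cv2.resize(pol,None,fx=1.1,fy=3)
    for d in range(-180,180,10): cv2.line(pol,(int((d+180)*2.2),0),(int((d+180)*2.2),6 if d%30 else 14),(0,0,255),1)
    cv2.imwrite(f"pics/{out}.png",pol)
    return C
if __name__=="__main__":
    v=np.load("o2.npy"); o={"position":v[:3],"ee_rot":v[3:]}
    analyse("w2",o,"pol2")
    # corners of deck z=.06
    q=np.array([(104,17),(579,132),(446,552),(30,467)])/3.1+[235,85]
    w=px2plane("wrist",q,.06,o); print(w[:,:2],w.mean(0),[np.degrees(np.arctan2(*(w[(i+1)%4]-w[i])[[1,0]])).round(1) for i in range(4)],[np.linalg.norm(w[(i+1)%4]-w[i]).round(4) for i in range(4)])
E
python3 col.py
```

```text
[284.4138 173.4138] 29 [0.5124 0.0995] 0.03663907281275031
[374.5333 173.4   ] 30 [0.5126 0.1794] 0.05180682364420649
[328.3913 244.2609] 23 [0.5815 0.1389] 0.05112145923368397
centre [0.5354 0.1394] r 0.046097567000818164 mark ang [-120.0117  119.6734   -0.6133]
[[0.4414 0.0818]
 [0.4768 0.2324]
 [0.6277 0.198 ]
 [0.5932 0.0474]] [0.5348 0.1399 0.06  ] [np.float64(76.8), np.float64(-12.9), np.float64(-102.9), np.float64(167.2)] [np.float64(0.1547), np.float64(0.1548), np.float64(0.1545), np.float64(0.1556)]
```

View pics/pol2.png

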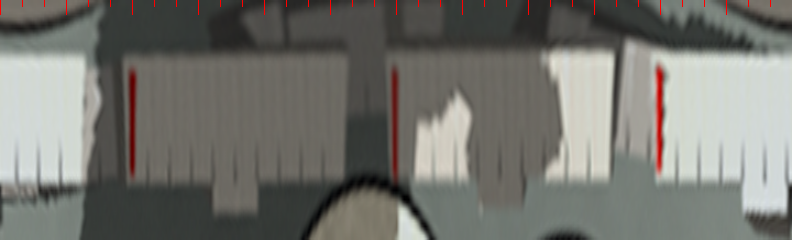

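```bash
python3 -m handwheel '[[[0,0,0,0,0,0,0.085],[0,0,0,0,0,0,0.085]]]' >/dev/null; python3 - <<'E'
from h import *
from col import analyse
o,im=snap("wrist","w3"); print(o["position"],o["joint_velocities"])
C=analyse("w3",o,"pol3")
# top cam red marks
t=cv2.imread("pics/top0.png"); hsv=cv2.cvtColor(t,cv2.COLOR_BGR2HSV)
print(proj("top",[C[0],C[1],.107]),proj("scene",[C[0],C[1],.107]))
m=cv2.inRange(hsv,(0,60,60),(8,255,255))|cv2.inRange(hsv,(172,60,60),(180,255,255))
n,l,s,c=cv2.connectedComponentsWithStats(m[180:290,225:310])
for i in range(1,n): print(c[i]+[225,180],s[i,4],px2plane("top",c[i]+[225,180],.107)[0])
row([.52,-.129,.20],102)
E
```

```text
[0.5295 0.1333 0.2012] [0.0028 0.0007 0.0067 0.0052 0.001  0.0008 0.0018]
[281.5862 171.5862] 29 [0.5123 0.0992] 0.03694581837337512
[370.3548 172.3226] 31 [0.5129 0.1784] 0.05074818447167602
[325.  242.5] 14 [0.5817 0.1383] 0.051261649886319136
centre [0.5358 0.1386] r 0.045930387929222646 mark ang [-120.8301  119.901    -0.3203]
[[262.9652 234.4428]] [[374.2977 223.0468]]
[263.4 215.8] 5 [0.5805 0.1392 0.107 ]
[244.5 244.5] 4 [0.5116 0.1814 0.107 ]
[278.5 244.5] 2 [0.5123 0.1011 0.107 ]
[280.2 275.4] 5 [0.4404 0.095  0.107 ]
row [ 0.01   -0.262   0.0009] [ 0.0006  0.0011 -0.2078] cur [0.5295 0.133  0.2011] yaw 90.09 t 1.8 g 0.995
```

```bash
python3 -m handwheel '[[[0.01,-0.262,0,0,0,-0.208,0.085],[0.01,-0.262,0,0,0,-0.208,0.085],[0.01,-0.262,0,0,0,-0.208,0.085],[0.01,-0.262,0,0,0,-0.208,0.085],[0.01,-0.262,0,0,0,-0.208,0.085],[0.01,-0.262,0,0,0,-0.208,0.085],[0.01,-0.262,0,0,0,-0.208,0.085],[0.01,-0.262,0,0,0,-0.208,0.085]]]'; python3 - <<'E'
from h import *
o,im=snap("wrist","w4"); print(o["position"],o["ee_rot"],o["joint_velocities"])
np.save("o4.npy",np.r_[o["position"],o["ee_rot"]])
E
```

```text
clock: 2.8
position: [0.52, -0.128, 0.2003]
ee_rot: [-0.105, 0.994, 0.0, -0.0]
ft_force: [-0.1, 0.6, -0.1]
grip_width: 0.997
[ 0.52   -0.128   0.2003] [-0.1054  0.9944  0.0002 -0.    ] [0.002  0.0013 0.0072 0.0001 0.0014 0.0016 0.0016]
```

View pics/w4.png

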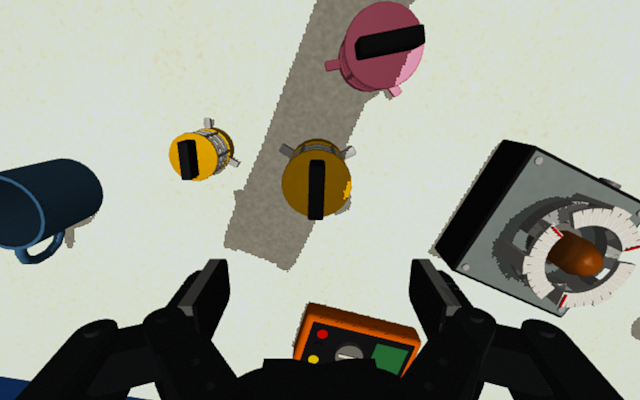

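The larger yellow guard is at about (316,185) and its black blade runs nearly vertically from (317,160) to (317,220). Next I'll measure it.

```bash
python3 - <<'E'
from h import *
v=np.load("o4.npy"); o={"position":v[:3],"ee_rot":v[3:]}
im=cv2.imread("pics/w4.png"); hsv=cv2.cvtColor(im,cv2.COLOR_BGR2HSV)
x0,y0=265,130; sub=hsv[y0:235,x0:370]
yel=cv2.inRange(sub,(18,120,40),(35,255,255)); blk=cv2.inRange(sub,(0,0,0),(180,255,38))
n,l,s,c=cv2.connectedComponentsWithStats(blk)
i=1+np.argmax(s[1:,4]); print("blade px",c[i]+[x0,y0],s[i])
ys,xs=np.where(l==i); P=np.stack([xs,ys],1).astype(np.float32)+[x0,y0]
r=cv2.minAreaRect(P.astype(np.float32)); print(r)
box=cv2.boxPoints(r); w=px2plane("wrist",box,.121,o); print(w[:,:2], w.mean(0))
n2,l2,s2,c2=cv2.connectedComponentsWithStats(cv2.morphologyEx(yel|blk,cv2.MORPH_OPEN,np.ones((5,5))))
k=1+np.argmax(s2[1:,4]); cn=max(cv2.findContours((l2==k).astype(np.uint8),0,2)[0],key=cv2.contourArea)
cc=cv2.convexHull(cn)[:,0]+[x0,y0]; ww=px2plane("wrist",cc,.091,o)
print("lid hull extents",ww.min(0),ww.max(0),(ww.min(0)+ww.max(0))/2)
cv2.imwrite("pics/w4c.png",cv2.resize(im[y0:235,x0:370],None,fx=5.5,fy=5.5,interpolation=cv2.INTER_CUBIC))
E
```

```text
blade px [316.0088 189.326 ] [ 43  30  17  60 908]
((316.10211181640625, 189.5154266357422), (15.353928565979004, 59.262577056884766), 1.468800663948059)
[[ 0.5437 -0.134 ]
 [ 0.4915 -0.1432]
 [ 0.4892 -0.1306]
 [ 0.5412 -0.1206]] [ 0.5164 -0.1321  0.121 ]
lid hull extents [ 0.4854 -0.1651  0.091 ] [ 0.5548 -0.0986  0.091 ] [ 0.5201 -0.1318  0.091 ]
```

View pics/w4c.png

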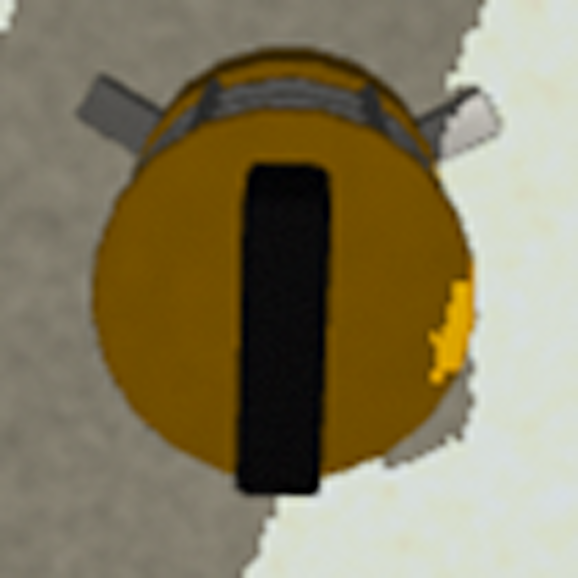

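```bash
python3 - <<'E'
from h import *
v=np.load("o4.npy"); o={"position":v[:3],"ee_rot":v[3:]}
off=np.array([265,130]);f=lambda u:np.array(u)/5.5+off-0.4
print("lid c",px2plane("wrist",f((285,293)),.091,o))
e=px2plane("wrist",f((279.5,493)),.121,o)[0]; a=np.radians(10.4)
print("blade c",e-.025*np.array([np.cos(a),np.sin(a),0]))
# lug tips underside/top at z=.022: angles
for u in [(95,95),(485,110)]: 
    w=px2plane("wrist",f(u),.02,o)[0]; d=w[:2]-[.519,-.132]; print("lug",w,np.hypot(*d),np.degrees(np.arctan2(d[1],d[0])))
row([.519,-.132,.15],100.5)
E
```

```text
lid c [[ 0.5175 -0.1318  0.091 ]]
blade c [ 0.5179 -0.1318  0.121 ]
lug [ 0.5023 -0.176   0.02  ] 0.04704933163893803 -110.82572235389466
lug [ 0.4884 -0.0959  0.02  ] 0.04732702723164853 130.25749707968106
row [ 0.0016 -0.0034  0.0503] [ 0.0004 -0.      0.0274] cur [ 0.5199 -0.1284  0.2003] yaw 102.07 t 2.85 g 0.995
```

```bash
python3 -c "
from h import *
row([.518,-.132,.096],100.3)"; python3 -m handwheel '[[[0.0026,-0.0034,0.05,0,0,0.031,0.05],[0.0026,-0.0034,0.09,0,0,0.031,0.05],[0.0026,-0.0034,0.1045,0,0,0.031,0.05],[0.0026,-0.0034,0.1045,0,0,0.031,0.05],[0.0026,-0.0034,0.1045,0,0,0.031,0.05]]]' 40; python3 -c "
from h import *
row([.518,-.132,.096],100.3)"
```

```text
row [ 0.0026 -0.0032  0.1043] [ 0.0004 -0.      0.0309] cur [ 0.5199 -0.1284  0.2003] yaw 102.07 t 2.85 g 0.995
clock: 3.48
position: [0.5189, -0.1338, 0.0975]
ee_rot: [-0.089, 0.996, -0.0, 0.001]
ft_force: [-0.3, -0.7, 0.4]
grip_width: 0.582
row [0.0006 0.002  0.0015] [-0.0005  0.0024 -0.0023] cur [ 0.5189 -0.1338  0.0975] yaw 100.17 t 3.48 g 0.582
```

```bash
python3 -m handwheel '[[[0,0,0,0,0,0,0.05],[0,0,0,0,0,0,0.0],[0,0,0,0,0,0,0],[0,0,0,0,0,0,0.0],[0,0,0,0,0,0,0.0],[0,0,0,0,0,0,0.0]]]' 40; python3 - <<'E'
from h import *
o,im=snap("wrist","w5");row([.518,-.132,.096],100.3)
E
```

```text
clock: 4.22
position: [0.5177, -0.1338, 0.0958]
ee_rot: [-0.088, 0.996, 0.0, -0.0]
ft_force: [-0.5, 0.4, -0.4]
grip_width: -0.001
row [-0.0006  0.0017 -0.0001] [ 0.0001 -0.     -0.0026] cur [ 0.5178 -0.1338  0.0959] yaw 100.15 t 4.28 g 0.002
```

View pics/w5.png

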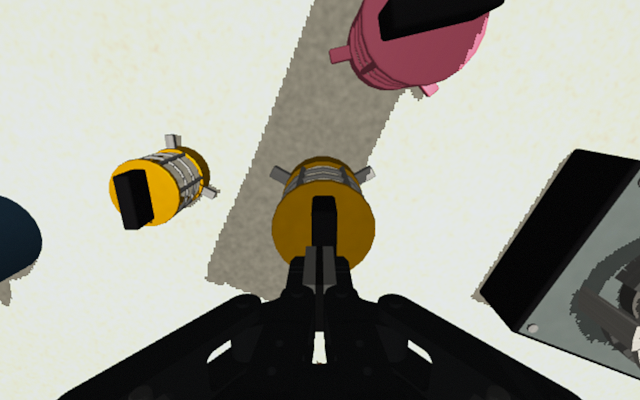

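```bash
python3 - <<'E'
from h import *
o=manip.get_obs()
print("TCP px",proj("wrist",o["position"],o), "grasp", proj("wrist",o["position"]+[0,0,.0187],o))
c=np.array([.518,-.132,0]);a=np.radians(10.3);u=np.array([np.cos(a),np.sin(a),0])
for z in (.091,.121):
  for s in (-.025,.025): print(z,s,proj("wrist",c+[0,0,z]+s*u,o))
print(proj("wrist",c+[0,0,.091]-.034*u,o),proj("wrist",c+[0,0,.091]+.034*u,o))
im=cv2.imread("pics/w5.png")
cv2.imwrite("pics/w5c.png",cv2.resize(im[140:345,230:410],None,fx=2.9*1.3,fy=2.9,interpolation=cv2.INTER_CUBIC))
E
```

```text
TCP px [[320.2602 231.9355]] grasp [[320.3779 245.133 ]]
0.091 -0.025 [[322.9081 192.1283]]
0.091 0.025 [[322.9305 264.4946]]
0.121 -0.025 [[323.5721 208.1429]]
0.121 0.025 [[323.5416 290.6369]]
[[322.9037 177.8655]] [[322.9342 276.4057]]
```

View pics/w5c.png

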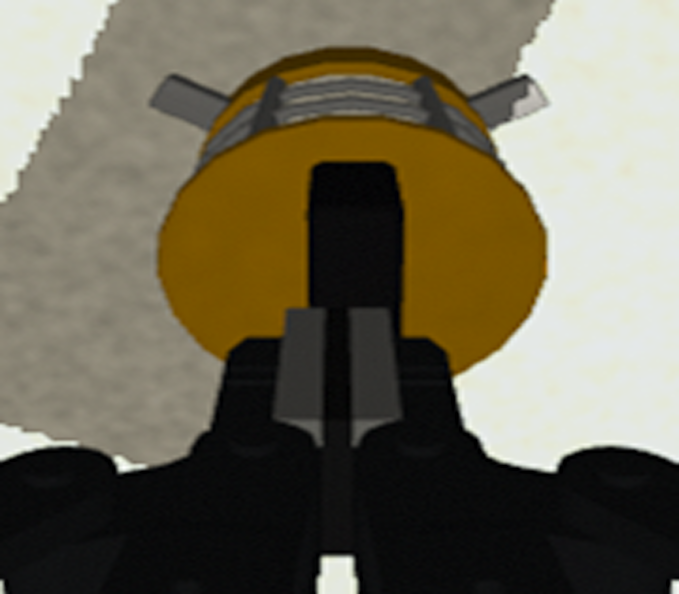

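```bash
python3 - <<'E'
from h import *
o=manip.get_obs(); Rm=R.from_quat(o["ee_rot"])
for x in (-.011,0,.011):
  for z in (0,-.01,-.02,-.03,-.04): print(x,z,proj("wrist",o["position"]+Rm.apply([x,0,z]),o)[0], proj("wrist",o["position"]+Rm.apply([x,.007,z]),o)[0])
E
```

```text
-0.011 0 [320.2659 247.9094] [331.2953 247.8955]
-0.011 -0.01 [320.324  255.3349] [331.9067 255.3206]
-0.011 -0.02 [320.3883 263.5446] [332.5827 263.5298]
-0.011 -0.03 [320.4598 272.6698] [333.3341 272.6544]
-0.011 -0.04 [320.5397 282.8725] [334.1741 282.8566]
0 0 [320.2602 231.9355] [331.4793 231.9209]
0 -0.01 [320.3191 238.6795] [332.1112 238.6644]
0 -0.02 [320.3844 246.1493] [332.811  246.1337]
0 -0.03 [320.457  254.4689] [333.5905 254.4526]
0 -0.04 [320.5385 263.7917] [334.4639 263.7748]
0.011 0 [320.2543 215.4025] [331.6697 215.3872]
0.011 -0.01 [320.314  221.4109] [332.3231 221.395 ]
0.011 -0.02 [320.3802 228.0785] [333.0482 228.0619]
0.011 -0.03 [320.4542 235.5201] [333.8574 235.5028]
0.011 -0.04 [320.5372 243.8787] [334.7664 243.8607]
```

The fingers shut on nothing. In the picture the pads end at about row 246, which puts the real tips some 30–40 mm behind the reported TCP, so they closed above the blade. I'll open them and go lower in small steps, watching the force.

```bash
python3 -m handwheel '[[[0,0.0017,0,0,0,0,0.05],[0,0.0017,0,0,0,0,0.05],[0,0.0017,0.01,0,0,0,0.05],[0,0.0017,0.02,0,0,0,0.05],[0,0.0017,0.02,0,0,0,0.05],[0,0.0017,0.02,0,0,0,0.05]]]' 40; python3 - <<'E'
from h import *
o,im=snap("wrist","w6");row([.518,-.132,.076],100.3)
E
```

```text
clock: 5.03
position: [0.5174, -0.1322, 0.0758]
ee_rot: [-0.088, 0.996, 0.0, -0.0]
ft_force: [0.0, -0.8, -1.0]
grip_width: 0.587
row [-0.0004  0.0001  0.    ] [-0.0001  0.0003 -0.0026] cur [ 0.5176 -0.1322  0.076 ] yaw 100.15 t 5.08 g 0.584
```

View pics/w6.png

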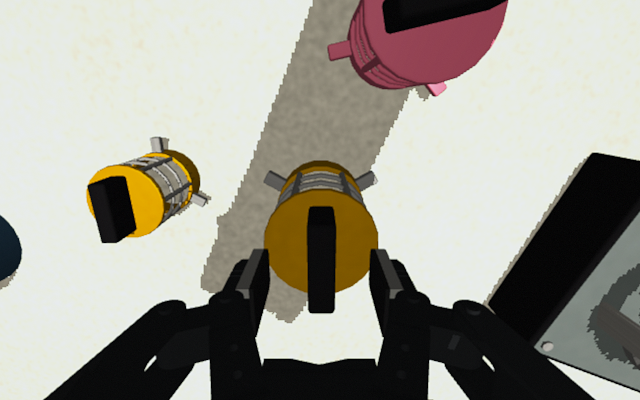

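```bash
python3 -m handwheel '[[[-0.0004,0,0.008,0,0,0,0.05],[-0.0004,0,0.016,0,0,0,0.05],[-0.0004,0,0.018,0,0,0,0.05],[-0.0004,0,0.018,0,0,0,0.05]]]' 40; python3 -m handwheel '[[[0,0,0,0,0,0,0],[0,0,0,0,0,0,0],[0,0,0,0,0,0,0],[0,0,0,0,0,0,0],[0,0,0,0,0,0,0]]]' 40;python3 - <<'E'
from h import *
o,im=snap("wrist","w7");row([.518,-.132,.076],100.3)
E
```

```text
clock: 5.58
position: [0.5177, -0.1321, 0.0577]
ee_rot: [-0.088, 0.996, 0.0, -0.0]
ft_force: [0.3, 0.3, -0.0]
grip_width: 0.587
clock: 6.2
position: [0.518, -0.1319, 0.0581]
ee_rot: [-0.089, 0.996, 0.0, 0.0]
ft_force: [-1.6, 1.0, 2.7]
grip_width: 0.155
row [ 0.     -0.0001 -0.0179] [ 0.0002  0.0004 -0.0024] cur [ 0.518  -0.1319  0.0581] yaw 100.16 t 6.25 g 0.15
```

View pics/w7.png

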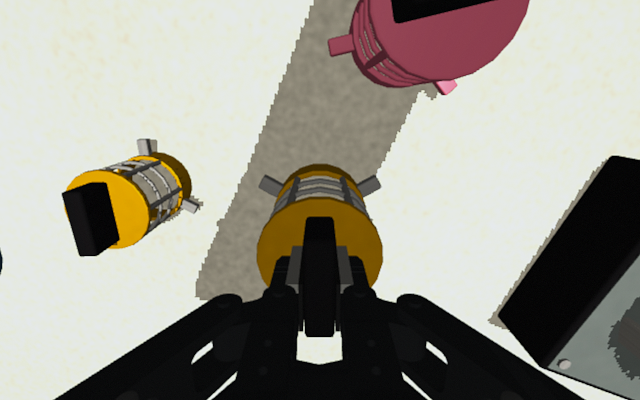

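```bash
python3 -m handwheel '[[[0,0,-0.01,0,0,0,0],[0,0,-0.04,0,0,0,0],[0,0,-0.08,0,0,0,0],[0,0,-0.12,0,0,0,0],[0,0,-0.147,0,0,0,0],[0,0,-0.147,0,0,0,0],[0,0,-0.147,0,0,0,0]]]' 40; python3 - <<'E'
from h import *
o,im=snap("wrist","w8");row([.5355,.139,.205],77.2)
E
```

```text
clock: 7.12
position: [0.5171, -0.132, 0.2036]
ee_rot: [-0.088, 0.996, 0.0, -0.001]
ft_force: [-0.4, -0.3, -3.9]
grip_width: 0.159
row [-0.066   0.2635 -0.0016] [ 0.0001 -0.0024  0.4005] cur [ 0.517  -0.132   0.2034] yaw 100.15 t 7.17 g 0.157
```

View pics/w8.png

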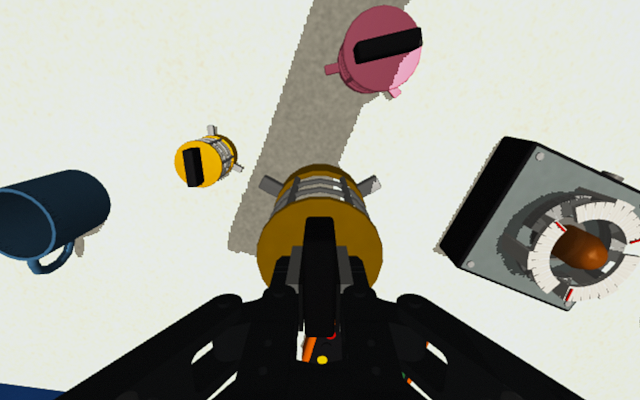

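```bash
python3 - <<'E'
from h import *
im=cv2.imread("pics/w8.png")
cv2.imwrite("pics/w8c.png",cv2.resize(im[150:350,240:400],None,fx=4,fy=3,interpolation=cv2.INTER_CUBIC))
c=manip.calibration("wrist");M=np.array(c["tool_from_camera"])
for pt in [(.0245,.0424,.036),(.0245,-.0424,.036),(.025,.007,-.033),(.025,-.007,-.033),(.025,.007,-.063),(.025,-.007,-.063),(-.025,.007,-.063),(-.025,-.007,-.063),(.034,0,-.033),(0,.034,-.033),(0,-.034,-.033)]:
    q=M[:3,:3].T@(np.array(pt)-M[:3,3]); u=c["cx"]+c["fx"]*q[0]/-q[2];v=c["cy"]-c["fy"]*q[1]/-q[2]
    print(pt,round(u,1),round(v,1),"crop",round((u-240)*4),round((v-150)*3))
E
```

```text
(0.0245, 0.0424, 0.036) 379.9 179.7 crop 559 89
(0.0245, -0.0424, 0.036) 260.3 179.9 crop 81 90
(0.025, 0.007, -0.033) 334.5 212.2 crop 378 187
(0.025, -0.007, -0.033) 306.5 212.3 crop 266 187
(0.025, 0.007, -0.063) 337.9 237.2 crop 392 262
(0.025, -0.007, -0.063) 303.6 237.3 crop 255 262
(-0.025, 0.007, -0.063) 336.1 337.4 crop 384 562
(-0.025, -0.007, -0.063) 305.5 337.5 crop 262 562
(0.034, 0, -0.033) 320.5 195.0 crop 322 135
(0, 0.034, -0.033) 385.4 257.1 crop 582 321
(0, -0.034, -0.033) 255.6 257.2 crop 62 322
```

View pics/w8c.png

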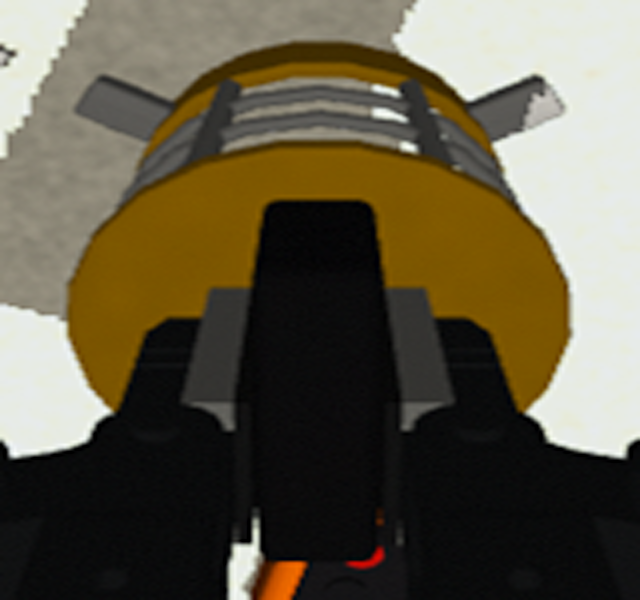

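```bash
python3 -m handwheel '[[[-0.013,0.05,-0.002,0,0,0.08,0],[-0.026,0.1,-0.002,0,0,0.16,0],[-0.039,0.155,-0.002,0,0,0.24,0],[-0.052,0.21,-0.002,0,0,0.32,0],[-0.06,0.245,-0.002,0,0,0.4,0],[-0.066,0.2635,-0.002,0,0,0.4,0],[-0.066,0.2635,-0.002,0,0,0.4,0],[-0.066,0.2635,-0.002,0,0,0.4,0]]]' 40; python3 - <<'E'
from h import *
row([.5355,.139,.205],77.2)
for n in("top","scene","wrist"): snap(n,n+"9")
E
```

```text
clock: 8.18
position: [0.5365, 0.1368, 0.2066]
ee_rot: [0.112, 0.994, -0.0, -0.0]
ft_force: [-0.0, -0.4, -4.1]
grip_width: 0.156
row [0.0015 0.0019 0.0016] [-0.001  -0.0002 -0.0008] cur [0.5365 0.1368 0.2066] yaw 77.16 t 8.18 g 0.156
```

View pics/wrist9.png

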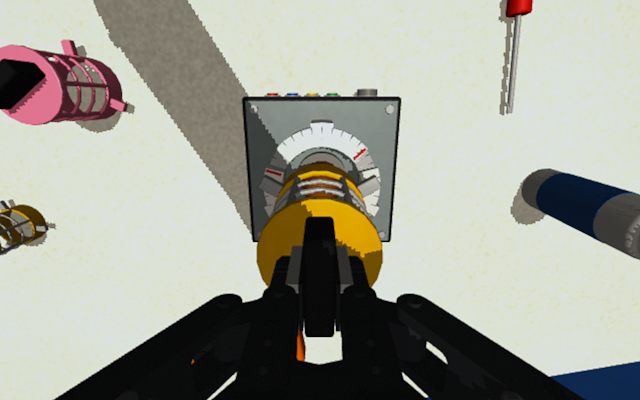

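View pics/scene9.png

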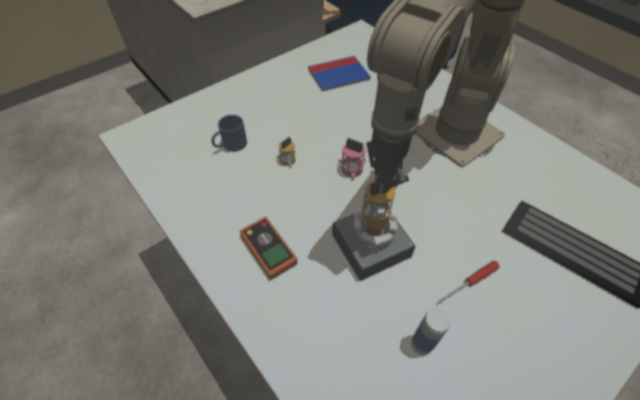

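```bash
python3 - <<'E'
from h import *
v=manip.get_obs(); print(v["position"])
im=cv2.imread("pics/wrist9.png"); hsv=cv2.cvtColor(im,cv2.COLOR_BGR2HSV)
m=cv2.inRange(hsv,(0,150,60),(6,255,255))|cv2.inRange(hsv,(174,150,60),(180,255,255))
n,l,s,c=cv2.connectedComponentsWithStats(m[120:230,240:400])
for i in range(1,n):
    if s[i,4]>5:
        p=c[i]+[240,120]; w=px2plane("wrist",p,.107,v)[0]; d=w[:2]-[.5355,.139]
        print(p,s[i,4],w,np.hypot(*d),np.degrees(np.arctan2(d[1],d[0])))
# box corners at deck
w=px2plane("wrist",[(244,97),(400,97),(391,240),(256,241)],.06,v); print(w, w.mean(0))
cv2.imwrite("pics/w9c.png",cv2.resize(im[90:260,235:410],None,fx=4,fy=3.4,interpolation=cv2.INTER_CUBIC))
t=cv2.imread("pics/top9.png")
cv2.imwrite("pics/t9c.png",cv2.resize(t[190:290,215:315],None,fx=5.5,fy=5.5,interpolation=cv2.INTER_CUBIC))
E
```

```text
[0.5366 0.1374 0.207 ]
[359.1154 153.5385] 26 [0.5128 0.1789 0.107 ] 0.04586564857248888 119.61230413155371
[273.7308 172.5   ] 26 [0.5124 0.0998 0.107 ] 0.0455240552597765 -120.46426995720167
[[0.4409 0.0823 0.06  ]
 [0.4756 0.2329 0.06  ]
 [0.627  0.2001 0.06  ]
 [0.5937 0.0495 0.06  ]] [0.5343 0.1412 0.06  ]
```

View pics/w9c.png

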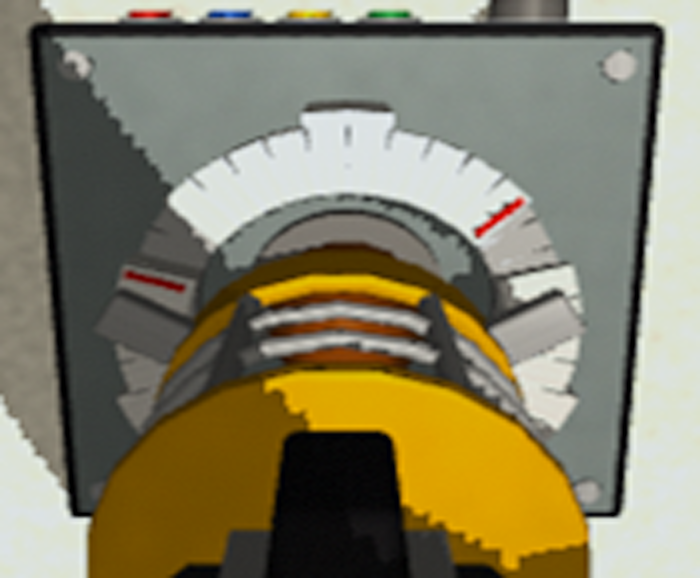

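View pics/t9c.png

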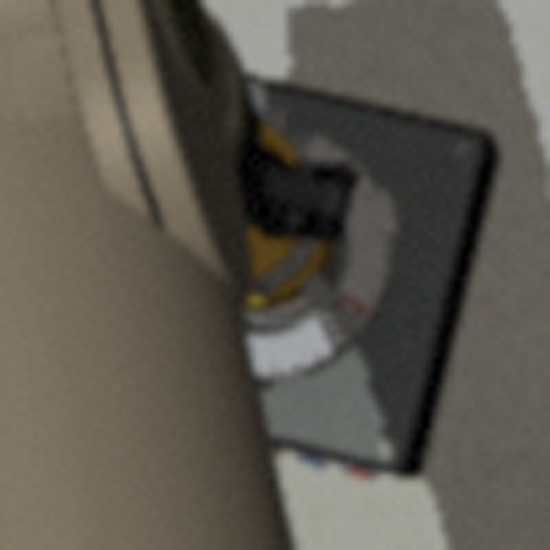

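```bash
python3 -c "
from h import *
row([.535,.1395,.165],77.2)"; python3 -m handwheel '[[[0,0,0,0,0,0,0]]]';python3 -c "
from h import *
row([.535,.1395,.165],77.2)"
```

```text
row [0.002  0.0017 0.042 ] [-0.0001  0.0002 -0.0012] cur [0.5366 0.1374 0.207 ] yaw 77.13 t 8.32 g 0.157
clock: 8.45
position: [0.5365, 0.1382, 0.207]
ee_rot: [0.112, 0.994, 0.0, 0.0]
ft_force: [-0.2, -0.2, -3.7]
grip_width: 0.151
row [0.0017 0.001  0.042 ] [ 0.0002  0.0001 -0.0003] cur [0.5365 0.1382 0.207 ] yaw 77.18 t 8.45 g 0.151
```

```bash
python3 -m handwheel '[[[0.0017,0.001,0.01,0,0,0,0],[0.0017,0.001,0.02,0,0,0,0],[0.0017,0.001,0.03,0,0,0,0],[0.0017,0.001,0.042,0,0,0,0],[0.0017,0.001,0.042,0,0,0,0],[0.0017,0.001,0.042,0,0,0,0],[0.0017,0.001,0.042,0,0,0,0]]]';python3 - <<'E'
from h import *
row([.535,.1395,.155],77.2)
o,im=snap("wrist","w10")
cv2.imwrite("pics/w10c.png",cv2.resize(im[90:290,235:410],None,fx=4,fy=3,interpolation=cv2.INTER_CUBIC))
E
```

```text
clock: 9.32
position: [0.5352, 0.1404, 0.1654]
ee_rot: [0.111, 0.994, 0.0, 0.0]
ft_force: [-1.5, 0.0, -2.8]
grip_width: 0.157
row [ 0.     -0.0009  0.0104] [0.0005 0.0006 0.0006] cur [0.5352 0.1404 0.1654] yaw 77.23 t 9.32 g 0.157
```

View pics/w10c.png

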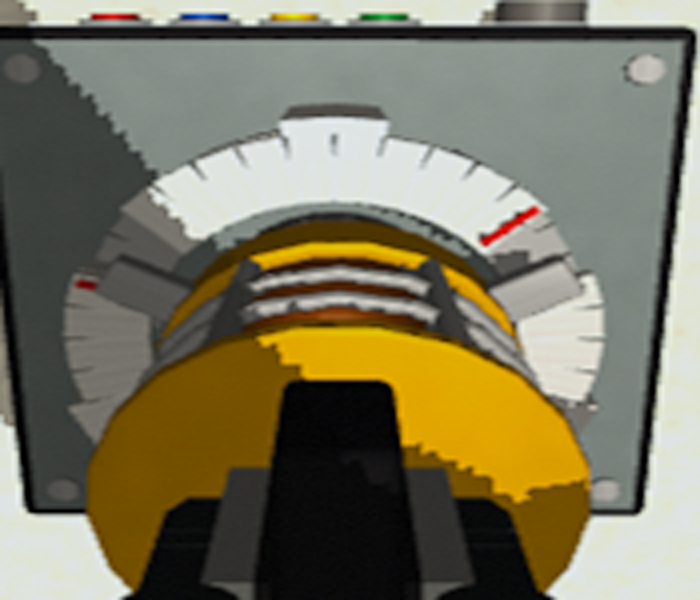

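```bash
python3 -m handwheel '[[[0,-0.0009,0.004,0,0,0,0],[0,-0.0009,0.008,0,0,0,0],[0,-0.0009,0.012,0,0,0,0],[0,-0.0009,0.012,0,0,0,0],[0,-0.0009,0.012,0,0,0,0]]]';python3 - <<'E'
from h import *
row([.535,.1395,.135],77.2)
o,im=snap("wrist","w11"); print(o["ft_force"],o["torque"])
cv2.imwrite("pics/w11c.png",cv2.resize(im[90:290,235:410],None,fx=4,fy=3,interpolation=cv2.INTER_CUBIC))
E
```

```text
clock: 10.0
position: [0.5348, 0.1394, 0.153]
ee_rot: [0.111, 0.994, 0.0, 0.0]
ft_force: [0.4, -0.0, -3.1]
grip_width: 0.157
row [-0.0002  0.0001  0.018 ] [0.0001 0.     0.0006] cur [0.5348 0.1394 0.153 ] yaw 77.23 t 10.0 g 0.157
[ 0.4374 -0.0306 -3.0518] [ 0.033  -0.0249  0.0226]
```

View pics/w11c.png

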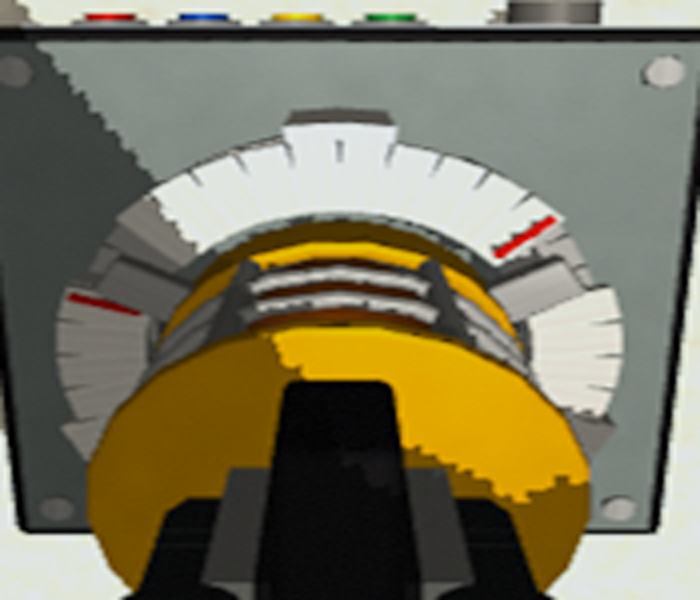

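```bash
python3 -m handwheel '[[[0,0,0.002,0,0,0,0],[0,0,0.004,0,0,0,0],[0,0,0.006,0,0,0,0],[0,0,0.006,0,0,0,0]]]';python3 -m handwheel '[[[0,0,0.002,0,0,0,0],[0,0,0.004,0,0,0,0],[0,0,0.006,0,0,0,0],[0,0,0.006,0,0,0,0]]]'; python3 -c "
from h import *
row([.535,.1395,.135],77.2); print(manip.get_obs()['torque'])"
```

```text
clock: 10.55
position: [0.5346, 0.1394, 0.1466]
ee_rot: [0.111, 0.994, -0.0, -0.0]
ft_force: [-0.3, -0.4, -2.9]
grip_width: 0.156
clock: 11.05
position: [0.5346, 0.1394, 0.1407]
ee_rot: [0.111, 0.994, -0.0, -0.0]
ft_force: [-0.2, -0.1, -4.6]
grip_width: 0.153
row [-0.0004  0.0002  0.0057] [-0.0001 -0.0002  0.0007] cur [0.5346 0.1394 0.1407] yaw 77.24 t 11.05 g 0.153
[ 0.1111  0.2169 -0.0028]
```

Free so far, so I'll lower it the last 6 mm to the track in small steps.

```bash
python3 -m handwheel '[[[0,0,0.001,0,0,0,0],[0,0,0.002,0,0,0,0],[0,0,0.003,0,0,0,0],[0,0,0.003,0,0,0,0]]]';python3 -m handwheel '[[[0,0,0.001,0,0,0,0],[0,0,0.002,0,0,0,0],[0,0,0.002,0,0,0,0]]]'; python3 -c "
from h import *
row([.535,.1395,.135],77.2); print(manip.get_obs()['torque'])"
```

```text
clock: 11.55
position: [0.5348, 0.1394, 0.1378]
ee_rot: [0.111, 0.994, 0.0, 0.0]
ft_force: [-0.4, 0.1, -3.5]
grip_width: 0.156
clock: 11.92
position: [0.5347, 0.1394, 0.1358]
ee_rot: [0.111, 0.994, 0.0, -0.0]
ft_force: [0.5, -0.3, -2.0]
grip_width: 0.158
row [-0.0003  0.0002  0.0008] [ 0.     -0.      0.0007] cur [0.5347 0.1394 0.1358] yaw 77.24 t 11.93 g 0.158
[0.0778 0.0613 0.0422]
```

```bash
python3 -m handwheel '[[[0,0,0.001,0,0,0,0],[0,0,0.001,0,0,0,0]]]';python3 -m handwheel '[[[0,0,0.001,0,0,0,0],[0,0,0.001,0,0,0,0]]]'; python3 -c "
from h import *
row([.535,.1395,.135],77.2); print(manip.get_obs()['torque'])"
```

```text
clock: 12.18
position: [0.5347, 0.1394, 0.1348]
ee_rot: [0.111, 0.994, 0.0, -0.0]
ft_force: [-0.3, -0.5, -3.4]
grip_width: 0.16
clock: 12.42
position: [0.5349, 0.1395, 0.1341]
ee_rot: [0.111, 0.994, 0.0, 0.0]
ft_force: [0.5, 0.7, -2.3]
grip_width: 0.154
row [-0.0001  0.     -0.0009] [0.0003 0.0003 0.0006] cur [0.5349 0.1395 0.1341] yaw 77.24 t 12.43 g 0.154
[ 0.1327  0.1417 -0.013 ]
```

```bash
python3 -m handwheel '[[[0,0,0.001,0,0,0,0],[0,0,0.001,0,0,0,0]]]' | grep -E "pos|force";python3 -m handwheel '[[[0,0,0.001,0,0,0,0],[0,0,0.001,0,0,0,0]]]'| grep -E "pos|force"; python3 -c "
from h import *
print(manip.get_obs()['torque'])"
```

```text
position: [0.5349, 0.1397, 0.134]
ft_force: [-4.4, 0.2, 6.8]
position: [0.535, 0.1398, 0.1339]
ft_force: [-8.4, -0.5, 14.4]
[-0.3801  1.7517 -0.0604]
```

```bash
python3 -m handwheel '[[[0,0,-0.0025,0,0,0,0],[0,0,-0.0025,0,0,0,0],[0,0,-0.0025,0,0,0,0]]]' ; python3 -c "
from h import *
o,im=snap('wrist','w12');snap('scene','s12')
print(manip.get_obs()['torque'])
cv2.imwrite('pics/w12c.png',cv2.resize(im[90:290,235:410],None,fx=4,fy=3,interpolation=cv2.INTER_CUBIC))"
```

```text
clock: 13.3
position: [0.5346, 0.1394, 0.1341]
ee_rot: [0.111, 0.994, -0.0, -0.0]
ft_force: [-0.2, 0.0, -2.5]
grip_width: 0.153
[ 0.0839  0.0692 -0.0097]
```

View pics/w12c.png

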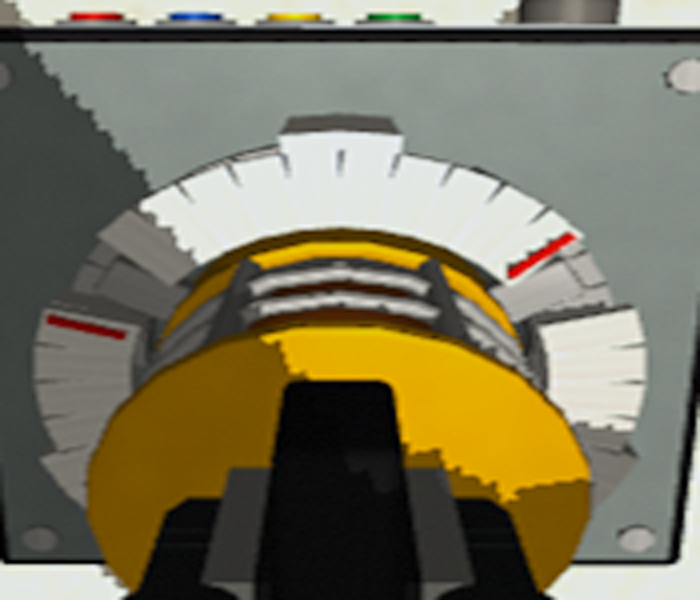

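The lugs are in the gaps below hook level. Next I'll raise it about 1 mm, turn 28° clockwise, then probe.

```bash
python3 -m handwheel '[[[0,0,-0.001,0,0,0.07,0],[0,0,-0.001,0,0,0.14,0],[0,0,-0.001,0,0,0.21,0],[0,0,-0.001,0,0,0.28,0]]]'; python3 -m handwheel '[[[0,0,0,0,0,0.07,0],[0,0,0,0,0,0.14,0],[0,0,0,0,0,0.21,0],[0,0,0,0,0,0.21,0]]]' ; python3 -c "
from h import *
row([.535,.1395,.135],77.2);print(manip.get_obs()['torque'])"
```

```text
clock: 13.9
position: [0.5346, 0.1392, 0.1351]
ee_rot: [0.25, 0.968, -0.0, -0.0]
ft_force: [-0.3, -0.1, -3.1]
grip_width: 0.158
clock: 14.4
position: [0.5346, 0.1393, 0.1352]
ee_rot: [0.349, 0.937, -0.0, -0.0]
ft_force: [-0.2, 0.3, -4.2]
grip_width: 0.15
row [-0.0002  0.0004  0.0002] [-0.0003 -0.0001 -0.489 ] cur [0.5346 0.1393 0.1352] yaw 49.18 t 14.4 g 0.15
[ 0.0334  0.0092 -0.0004]
```

```bash
cat > f.sh <<'E'
python3 -c "
from h import *
o=manip.get_obs(); r=R.from_quat(o['ee_rot']).as_matrix()
print('z',o['position'].round(4),'yaw',np.degrees(np.arctan2(r[1,1],r[0,1])).round(2),'F',o['ft_force'].round(1),'T',o['torque'].round(2),'t',round(o['clock'],2))"
E
python3 -m handwheel '[[[0,0,0.0017,0,0,0,0],[0,0,0.0017,0,0,0,0],[0,0,0.0017,0,0,0,0]]]'>/dev/null; sh f.sh; python3 -m handwheel '[[[0,0,0,0,0,0.035,0],[0,0,0,0,0,0.035,0]]]' >/dev/null; sh f.sh
```

```text
z [0.535  0.1395 0.134 ] yaw 49.19 F [-0.4  0.   1.8] T [-0.02  0.12  0.06] t 14.78
z [0.535  0.1395 0.134 ] yaw 47.1 F [ 1.3 -0.4  3.2] T [-0.12  0.   -0.11] t 15.03
```

```bash
python3 -m handwheel '[[[0,0,0,0,0,0.035,0],[0,0,0,0,0,0.035,0]]]' >/dev/null; sh f.sh; python3 -m handwheel '[[[0,0,0,0,0,0.035,0],[0,0,0,0,0,0.035,0]]]' >/dev/null; sh f.sh
```

```text
z [0.535  0.1394 0.1339] yaw 45.1 F [0.3 0.3 4.4] T [-0.17 -0.08 -0.03] t 15.28
z [0.5349 0.1394 0.1338] yaw 43.09 F [ 0.6 -0.6  5.2] T [-0.26 -0.04 -0.06] t 15.53
```

```bash
python3 -m handwheel '[[[0,0,0,0,0,0.035,0],[0,0,0,0,0,0.035,0]]]' >/dev/null; sh f.sh; python3 -m handwheel '[[[0,0,0,0,0,0.035,0],[0,0,0,0,0,0.035,0]]]' >/dev/null; sh f.sh
```

```text
z [0.5349 0.1392 0.1337] yaw 41.08 F [ 0.8 -1.9  4.5] T [-0.47 -0.14  0.06] t 15.78
z [0.5342 0.1395 0.1332] yaw 39.08 F [ 0.9 -0.4 -0.2] T [-0.18 -0.04 -0.05] t 16.02
```

```bash
python3 -m handwheel '[[[0,0,0.001,0,0,0,0],[0,0,0.001,0,0,0,0]]]' >/dev/null; sh f.sh
```

```text
z [0.534  0.1397 0.1319] yaw 39.16 F [-1.   0.6 -3.8] T [0.18 0.05 0.04] t 16.27
```

```bash
python3 -m handwheel '[[[0,0,0.001,0,0,0.02,0],[0,0,0.002,0,0,0.02,0],[0,0,0.002,0,0,0.02,0]]]' >/dev/null; sh f.sh;  python3 -m handwheel '[[[0,0,0.001,0,0,0,0],[0,0,0.002,0,0,0,0],[0,0,0.002,0,0,0,0]]]' >/dev/null; sh f.sh
```

```text
z [0.5344 0.1396 0.1305] yaw 38.01 F [-1.6  1.3 -3.6] T [0.43 0.41 0.05] t 16.65
z [0.5346 0.1395 0.1286] yaw 38.0 F [-2.2  1.3 -3.5] T [0.44 0.66 0.12] t 17.02
```

```bash
python3 -m handwheel '[[[0,0,0.001,0,0,0,0],[0,0,0.001,0,0,0,0]]]' >/dev/null; sh f.sh;  python3 -m handwheel '[[[0,0,0.0008,0,0,0,0],[0,0,0.0008,0,0,0,0]]]' >/dev/null; sh f.sh
```

```text
z [0.5346 0.1395 0.1276] yaw 37.99 F [-2.4  1.5 -2.1] T [0.44 0.66 0.1 ] t 17.27
z [0.5347 0.1396 0.1271] yaw 38.0 F [-5.1  3.1  1.4] T [0.47 1.05 0.09] t 17.52
```

```bash
python3 -m handwheel '[[[0,0,-0.0004,0,0,0,0.014],[0,0,-0.0004,0,0,0,0.02],[0,0,-0.0004,0,0,0,0.04],[0,0,-0.0004,0,0,0,0.05],[0,0,-0.0004,0,0,0,0.05]]]' >/dev/null; sh f.sh; python3 - <<'E'
from h import *
o,im=snap("wrist","w13"); print(o["grip_width"])
cv2.imwrite("pics/w13c.png",cv2.resize(im[90:340,210:430],None,fx=3.2,fy=2.4,interpolation=cv2.INTER_CUBIC))
E
```

```text
z [0.5348 0.1393 0.1274] yaw 37.98 F [ 0.5  0.  -0.4] T [-0.04  0.05  0.03] t 18.15
0.5871145900944208
```

View pics/w13c.png

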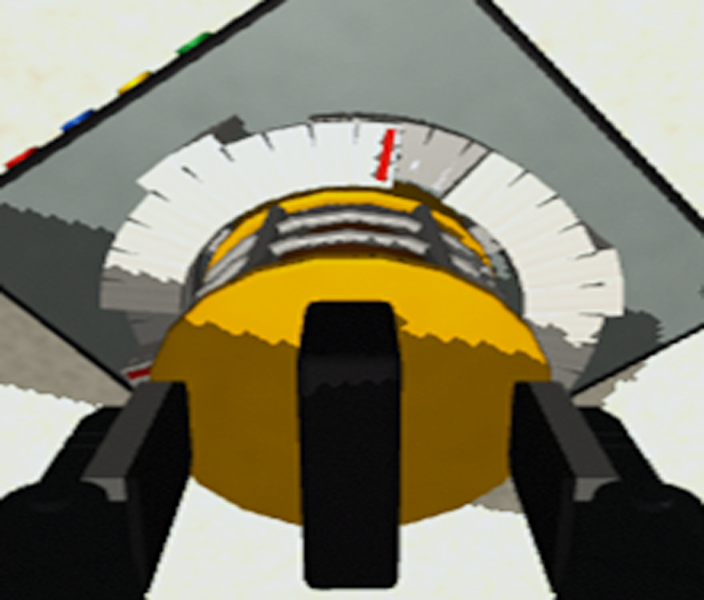

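The guard is released and stands upright, with its lugs under the hooks. I'll retreat straight up, then check the seating.

```bash
python3 -m handwheel '[[[0,0,-0.01,0,0,0,0.06],[0,0,-0.03,0,0,0,0.06],[0,0,-0.06,0,0,0,0.06],[0,0,-0.1,0,0,0,0.06],[0,0,-0.12,0,0,0,0.06],[0,0,-0.12,0,0,0,0.06],[0,0,-0.12,0,0,0,0.06]]]' >/dev/null; sh f.sh; python3 - <<'E'
from h import *
o,im=snap("wrist","w14"); np.save("o14.npy",np.r_[o["position"],o["ee_rot"]]); snap("scene","s14")
cv2.imwrite("pics/w14c.png",cv2.resize(im[70:320,200:440],None,fx=3,fy=2.4,interpolation=cv2.INTER_CUBIC))
E
```

```text
z [0.5344 0.1393 0.2466] yaw 37.99 F [-0.2  0.3 -0.5] T [-0.03 -0.04 -0.01] t 19.07
```

View pics/w14.png

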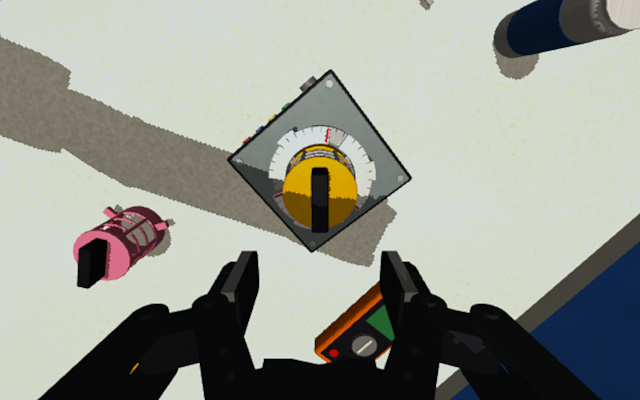

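```bash
python3 - <<'E'
from h import *
v=np.load("o14.npy"); o={"position":v[:3],"ee_rot":v[3:]}
im=cv2.imread("pics/w14.png"); hsv=cv2.cvtColor(im,cv2.COLOR_BGR2HSV)
x0,y0=260,130; sub=hsv[y0:245,x0:380]
m=cv2.inRange(sub,(18,120,40),(35,255,255)); ys,xs=np.where(m>0); print("lid px L/R/bottom",xs.min()+x0,xs.max()+x0,ys.max()+y0)
b=cv2.inRange(sub,(0,0,0),(180,255,30)); n,l,s,c=cv2.connectedComponentsWithStats(b)
for i in range(1,n):
    if s[i,4]>300: print("blade",s[i][:4]+[x0,y0,0,0],c[i]+[x0,y0])
C=np.array([.5353,.1393,0]);a=np.radians(38-90);u=np.array([np.cos(a),np.sin(a),0]);w=np.array([-u[1],u[0],0])
for b in (.069,.076):
    print(b,"lidLR",proj("wrist",C+[0,0,b+.091]-.034*w,o)[0],proj("wrist",C+[0,0,b+.091]+.034*w,o)[0],"lid far",proj("wrist",C+[0,0,b+.091]+.034*u,o)[0],"blade near-bot/far-top",proj("wrist",C+[0,0,b+.091]-.025*u,o)[0],proj("wrist",C+[0,0,b+.121]+.025*u,o)[0])
E
```

```text
lid px L/R/bottom 282 357 227
blade [312 168  17  65] [319.5283 200.3975]
0.069 lidLR [282.0023 192.8811] [358.6996 192.7851] lid far [320.3573 228.3083] blade near-bot/far-top [320.3294 165.0055] [320.4498 232.4109]
0.076 lidLR [281.0836 195.164 ] [359.6613 195.0668] lid far [320.3779 231.3439] blade near-bot/far-top [320.3508 166.6519] [320.4755 235.9343]
```

View pics/w14c.png

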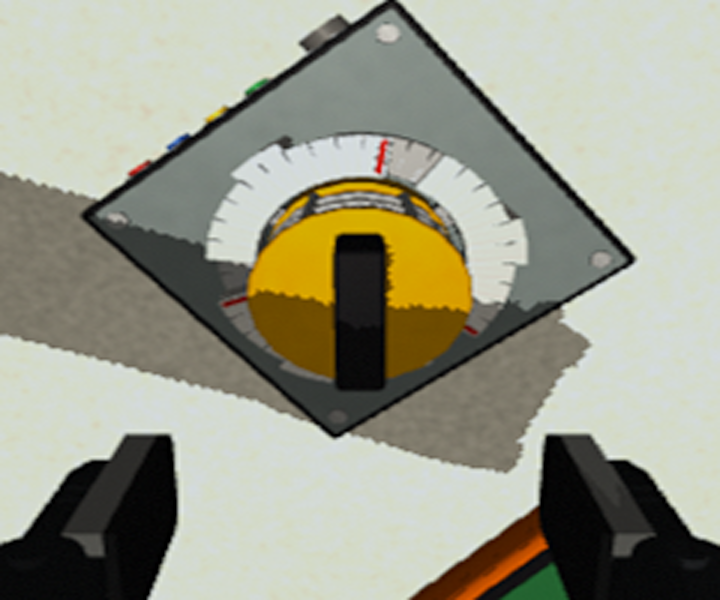

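View pics/s14.png

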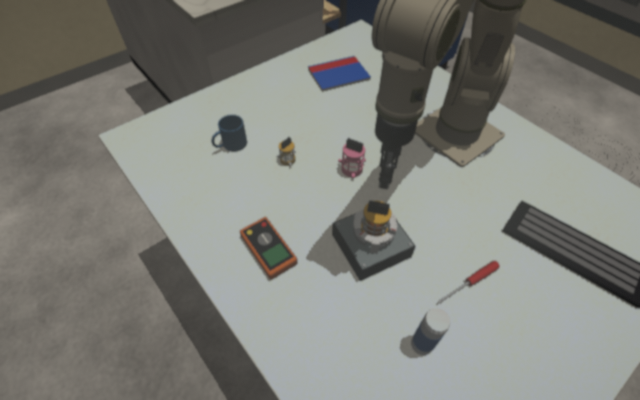

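The picture matches the locked height: lid edges were expected at columns 282/359 and found at 282/357, and the blade's far end at row 232 and found at 233. The guard is upright and nothing touches it, so I'll hand in.

```bash
python3 -c "
from workcell import manip
print(manip.hand_in())"
```

```text
the job is handed in; nothing more can be done
None
```

The larger yellow guard is locked on the collar and released, and I handed the job in at about 19 s of the 72 s allowed. The hand-in reports no verdict, so this rests on my own checks.

**What I did:** I gripped the guard by its blade and lowered it through the three gaps. The lugs met the track at a TCP height of 0.134 m. I then turned it clockwise under a light load and felt the lugs start to drop at about 38°. At about 39° I lowered it a further 7 mm, until it met the notch floors at 0.127 m, then opened the gripper and backed straight up.

**Last checks:**
- **Seating:** The final wrist picture matches the locked height to about 2 pixels: lid edges at columns 282 and 357 against 282 and 359 expected, blade end at row 233 against 232. On the track the blade end would have been at row 236.
- **Upright and clear:** The guard looks upright and centred, and the tool force was close to zero after I backed off.
- **Bystanders:** By eye, the meter, spray can, mug and screwdriver had not moved in the last scene picture.

**What went wrong or disagreed:**
- **First grasp:** The fingers closed on nothing, above the blade. The real fingertips lie about 40 mm behind the reported TCP, so I went lower and gripped again.
- **Touch on the track:** One probe there read about 14 N on the wrist (about 18 N with the guard's weight), under the 35 N limit, and I backed off at once.
- **Collar position:** My first rough reading from the top camera was about 8 mm off. The wrist views and the red marks in the top view agreed within about 2 mm, and I used those.

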